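# Raise the camera stand's column to its next button hole

### The arm

A 7-joint arm with a two-finger parallel gripper is mounted at the origin on the work surface. World frame = base frame: x ahead of the robot, y to its left, z up, the work surface at z = 0. Lengths are in m, angles in degrees, forces in N, time in s.
With the tool pointing down it reaches from about 0.425 to 0.95 m from the base axis. Payload 4.7 kg.
Tool frame: the origin (TCP) lies at the very end of the fingers, on their centre line; the grasp point (between the pads) lies 19 mm behind it; z points along the fingers, y is the direction in which the jaws open and shut (so a half turn about z gives the same grasp; the last joint's range is limited). The gripper opens to 87 mm and grips with 3 to 60 N. Pads are 19 mm wide; open, the fingers measure 117 mm over their backs; the gripper's body (75 mm by 190 mm) begins 51 mm behind the grasp point.
Start: joints at [69.907, 26.849, -2.785, 87.806, 1.381, 65.374, -4.715], TCP at [0.214, -0.64, 0.223] pointing down, gripper open.
Joint ranges: [-148.3, 148.3], [-19.14, 114.17], [-79.39, 73.82], [5.75, 140.21], [-59.74, 239.74], [12.07, 113.84], [-152.46, 152.46]. Speed limits (degrees/s): [147.25, 147.25, 180, 180, 180, 180, 180].

### API

Orientations are given as [roll, pitch, yaw] about the fixed x, y, z axes, in that order (R = Rz(yaw) Ry(pitch) Rx(roll)).
In Python, from rig import r gives the robot as it stands.
- The arm moves only by the tool send_rows, never from a script. Its argument "rows" is text: rows parted by semicolons, each of 7 numbers parted by spaces: the shift along the tool's x, y, z in mm, then the turn, a rotation vector about the tool's x, y, z in degrees, then the gripper command: -1 is shut, 1 is fully open, values between are in proportion. A call has exactly 5 rows; each row shifts and turns the pose as measured when the row begins, along the tool's axes as they then stand; what a row does not reach is not made up. A row lasts 1/8 s, in which the tool goes at most 62.5 mm and 10.7 degrees, less where a joint would pass 70% of its speed; a pose out of reach is approached as far as the arm can. A call is refused whole if a number of a shift passes 62.5 or a number of a turn 10.7, either way. A call with a gripper value outside its range is refused whole. The fingers move at their own pace and stop on an object; "force" is the grip in N (left out, the last holds). Time passes only in rows, so rows that do not move let the fingers close, or fill a call up. It gives the time, the measured TCP pose, the force and the opening at its end, in the units of the state.
- r.sense(): the state, without advancing time (a new reading comes with each control period).
- r.camera(name): name is "scene" or "top"; returns the picture (400x640x3 uint8, blue, green, red); there is no depth.
- r.camera_model(name): a dict with "fov_y" (degrees; the focal length in pixels is half the picture's height over the tangent of half this angle, whatever the lens; pixels are square), "cx", "cy" (the principal point, pixels), "dist_coeffs" ([k1, k2, p1, p2, k3] as OpenCV has them; the pictures are not rectified), "rvec" (rotation vector, rad) and "tvec" (3), from world to camera coordinates, as OpenCV has them. Camera axes: x right, y down, z forward; pixel columns grow to the right and rows downward; lengths in m; the calibration is good to about 2 mm. A picture is of the moment at which its call begins. camera_model takes no time and is no camera call.
- r.sign_off(): hands the job in, once; it reports no verdict.
The state is a dict: "time_s": time; "joint_pos": joint angles; "joint_vel": joint speeds; "effort": joint torques, N m; "tcp_pos": TCP position; "tool_rot": TCP orientation; "force": force on the tool from outside, world axes, zero at the start; "ft_torque": the same for the moment, N m; "gripper_width": opening from 0.0 (shut) to 1.0 (fully open).
Only numpy, scipy, OpenCV 4.12 (cv2) and the standard library are available. Lean on these libraries where they do the work, as an engineer would, in place of code of your own. Each camera call takes 0.05 s, during which the arm holds its last target. There are 200 camera calls.

### The job

The camera stand's inner column has been left turned out of line, with its orange sprung button hidden inside the outer tube below the two holes. Take the column by the black bar on top, turn the button into line with the row of holes and slide the column up until the button pops out through the next hole up (the lower of the two), then let go. Work gently by feel, so that the button is never wrenched hard against the edge of a hole (25 N bends it), and leave the other things on the table where they are.

Things in the scene. Friction and masses are not known exactly. Their poses are not given: they have to be found in the camera images.
- stand: Base of the telescoping camera stand: dark steel plate 200 x 150 x 18 mm, fixed to the table. Origin: centre of its underside, on the upright axis of the tubes; z up, x along the 200 mm side. A fixed aluminium outer tube (43 mm outside, 37 mm bore, 3 mm wall, 155 mm long, black rim) stands in it, its lower end 15 to 45 mm above the origin.
- next_hole (a point): Nominal centre of the next hole up (the lower one of two) on the outer tube's outside: 21.5 mm from the axis along stand x, 110 mm above the stand's origin; x outward. The true hole lies up to 15 mm higher or lower and up to 0.3 rad round the tube either way, differently each time: find it by feel or sight. Holes are 11 x 11 mm; the other one is 50 mm straight above.
- column: Inner tube, grey, 31 mm across; slides up and down and turns (1.6 rad either way of stand x) on the stand's axis. Origin: on the axis at button height; z up, x towards the button. Starts with the button 60 to 78 mm above the stand's origin, turned 0.7 to 1.3 rad anticlockwise from above. Stays where left: sliding up takes 3 N plus its weight of about 2.3 N (and 1 N more with the button rubbing), turning 0.05 N m.
- head_grip (a point): Centre of the black bar on top of the column, the part to grip: 70 mm long (column x), 16 mm thick (column y), 42 mm high; 168 mm above the column's origin, on the axis. Bar spans 145 to 187 mm above that origin; a 6 mm brass stud stands 10 mm above it. The end over the button has an orange mark. Axes as the column's.
- button: Orange sprung button on the column, 8 mm across, round-ended, pushed outward (column x) by about 5 N. Origin: its outer tip. Held in by the blank tube wall the tip is about 19 mm from the column's axis; popped fully through a hole 25.4 mm (4 mm proud of the tube). 1.5 mm play all round in a hole. Once popped it locks the column against sliding and turning; hard to press in again. Partly in a hole, its spring centres it if the column is let go.
- pcb: Bystander: round green circuit board, 84 mm across, 4 mm thick. Origin: centre of its underside.
- pliers: Bystander: blue-handled long-nose pliers, 170 mm long, 12 mm high. Origin: under the pivot.
- screwdriver: Bystander: red-handled screwdriver, lying.
- flask: Bystander: blue drinking bottle, 70 mm across, 220 mm tall. Origin: centre of its underside.
- reel: Bystander: steel reel, 60 mm across, 35 mm high. Origin: centre of its underside.
- lens_cap: Bystander: black lens cap, 48 mm across, 8 mm thick, lying on the stand's base plate. Origin: centre of its underside.
- thumbscrew: Bystander: brass thumbscrew, 20 mm across, 24 mm high, standing on the stand's base plate. Origin: centre of its underside.
Not all that is in view belongs to the job. What is shaped like the stand but pink or purple is not meant.

How it is judged (in metres and radians):
On the way:
1. the button has popped through the lower hole (x of button in the frame of column above 0.0235 m and z of column in the frame of stand between 0.09 and 0.13 m), for 0.2 s.
At the end, for the whole second after the job is handed in: The button stands out through the lower hole (tip more than 23.5 mm from the column's axis, button 90 to 130 mm above the stand's origin), and the column is at rest and released (all of step 1 and linear speed of column below 0.01 m/s); the robot touches nothing.
It fails at once if the button is pressed against the tube or anything else with more than 25 N (contact force between button and anything else above 25 N).
It fails at once if one of the other things is moved by more than 30 mm (distance of any of pcb, pliers, screwdriver, flask, reel, lens_cap, thumbscrew from where it was at the start of the episode above 0.03 m).
It also fails if it takes over 56 s, if anything falls off the work surface, if the arm or the gripper's body presses on something with over 40 N, if the wrist force passes 120 N, or if a joint passes its speed limit or range.

## Working session

There is one attempt and no reset: what is moved stays moved. The work goes in short steps, Python scripts to look and compute and a tool call to move; the robot and the scene stay as the last step left them, time stands still between calls to the robot, and variables do not carry over. Pictures are saved under pics/ and viewed, about 8 in all and at most 12, crops included, and the job is handed in when it is done.

Besides the shell and the picture viewer there is one more tool, called after "Call:" as name(argument=value, ...) on one line, values as JSON. send_rows: Moves the arm, as the interface text tells. Its arguments: {"type":"object","properties":{"rows":{"type":"string"},"force":{"type":"number"}},"required":["rows"]}

```bash
mkdir -p pics; ls; python3 - <<'E'
from rig import r
import cv2
for n in("scene","top"):
    cv2.imwrite(f"pics/{n}0.png",r.camera(n)); print(n,r.camera_model(n))
print(r.sense())
E
```

```text
pics
scene {'fov_y': 55.18634714242672, 'cx': 318.43286338438526, 'cy': 196.52350575090978, 'dist_coeffs': array([-0.05127334,  0.        ,  0.        ,  0.        ,  0.        ]), 'rvec': array([ 1.64228071,  2.09996174, -0.67869142]), 'tvec': array([ 0.16660371, -0.31425026,  1.63613077])}
top {'fov_y': 43.4719241307258, 'cx': 320.01761075655895, 'cy': 197.15564669908855, 'dist_coeffs': array([-0.03897567,  0.        ,  0.        ,  0.        ,  0.        ]), 'rvec': array([ 2.08135182, -2.15363029,  0.22568963]), 'tvec': array([-0.03452706,  0.51576162,  1.52018345])}
{'time_s': 0.1, 'joint_pos': array([69.90651152, 26.89467625, -2.78479165, 87.86781885,  1.38283262,
       65.37377921, -4.71453812]), 'joint_vel': array([ 0.016051  , -0.27018966, -0.02218962, -0.27794714, -0.04948288,
       -0.05270736,  0.01842094]), 'effort': array([ 7.05167440e-04, -5.09171855e+01, -8.09957623e-02, -2.36828148e+01,
       -6.13603438e-02,  3.45292047e-02,  8.34917228e-05]), 'tcp_pos': array([ 0.21332101, -0.63983525,  0.22157402]), 'tool_rot': array([-1.79897479e+02,  5.13502291e-03,  1.84415108e+01]), 'force': array([ 0.47017449, -0.02289013, -0.0967586 ]), 'ft_torque': array([ 0.00927628, -0.08010594,  0.00948707]), 'gripper_width': 1.002666395348471}
```

View pics/scene0.png

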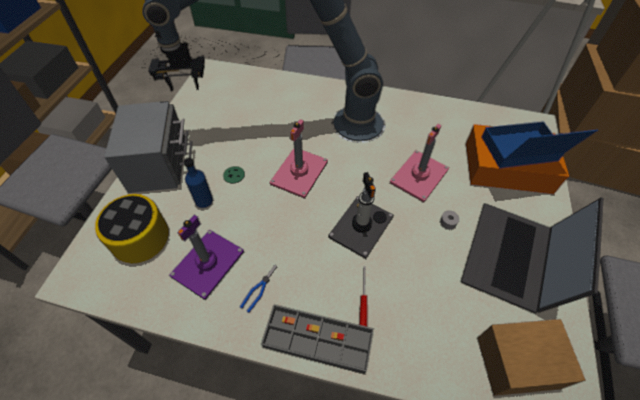

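View pics/top0.png

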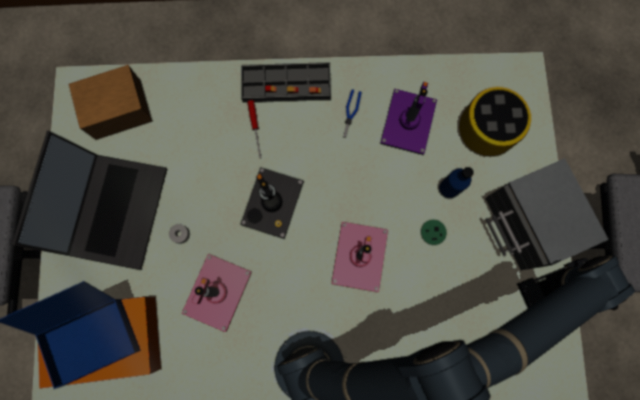

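The scene view shows the dark stand at about (362,225) with its bar at (369,187). In the top view the stand is at (272,203) and the bar at (264,185). Next I'll zoom in on both.

```bash
python3 - <<'E'
import cv2,numpy as np
a=cv2.imread("pics/scene0.png")[160:260,320:400]; b=cv2.imread("pics/top0.png")[160:245,232:312]
a=cv2.resize(a,None,fx=5,fy=5,interpolation=3);b=cv2.resize(b,None,fx=5,fy=5,interpolation=3)
b=cv2.copyMakeBorder(b,0,75,0,0,0)
cv2.imwrite("pics/z.png",np.clip(np.hstack([a,b]).astype(float)*1.8,0,255).astype('uint8'))
E
```

```text
(no output)
```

View pics/z.png

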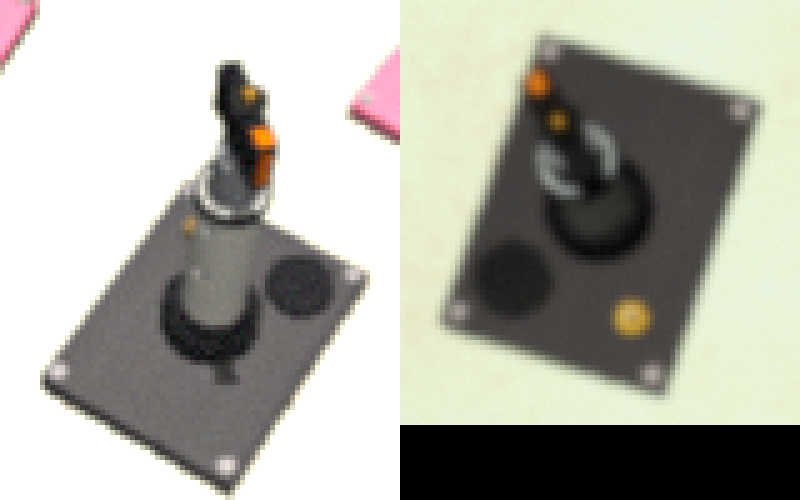

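```bash
cat > h.py <<'E'
import cv2,numpy as np
from rig import r
def cam(n):
    m=r.camera_model(n); f=200/np.tan(np.radians(m['fov_y'])/2)
    return np.array([[f,0,m['cx']],[0,f,m['cy']],[0,0,1]]),m['dist_coeffs'],m['rvec'],m['tvec']
def proj(n,P):
    K,d,rv,t=cam(n); return cv2.projectPoints(np.float64(P).reshape(-1,1,3),rv,t,K,d)[0][:,0]
def tri(s,t):
    Ps,x=[],[]
    for n,p in(("scene",s),("top",t)):
        K,d,rv,tv=cam(n); Ps.append(np.c_[cv2.Rodrigues(rv)[0],tv]); x.append(cv2.undistortPoints(np.float64(p).reshape(-1,1,2),K,d)[:,0].T)
    X=cv2.triangulatePoints(*Ps,*x); return (X[:3]/X[3]).T
def onz(n,p,z):
    K,d,rv,tv=cam(n);R=cv2.Rodrigues(rv)[0];u=cv2.undistortPoints(np.float64(p).reshape(-1,1,2),K,d)[:,0]
    D=np.c_[u,np.ones(len(u))]@R; c=-R.T@tv; return c+D*((z-c[2])/D[:,2])[:,None]
E
python3 - <<'E'
from h import *
S=np.array([(228,466),(58,371),(350,273),(192,185),(250,95),(263,135)])/5+[320,160]
T=(np.array([(550,53),(740,110),(458,312),(652,372),(558,121),(538,84)])-[400,0])/5+[232,160]
X=tri(S,T);print(X.round(4))
A=onz("top",T[:4],.018);B=onz("scene",S[:4],.018);print(A.round(4),B.round(4))
C=((A+B)/2);c=C.mean(0);print("c",c); e=C[0]-C[2]+C[1]-C[3];yw=np.arctan2(e[1],e[0]);print("long axis yaw",np.degrees(yw))
d=X[5]-X[4];print("mark yaw",np.degrees(np.arctan2(d[1],d[0])), "vs axis",np.degrees(np.arctan2((X[5]-c)[1],(X[5]-c)[0])))
for s in (0,1):
  a=yw+s*np.pi
  for h in(.11,.16):
    for da in(-.3,0,.3):
      P=[c[0]+.0215*np.cos(a+da),c[1]+.0215*np.sin(a+da),h];print(s,h,da,((proj("scene",P)-[320,160])*5).round(),((proj("top",P)-[232,160])*5+[400,0]).round())
E
```

```text
[[0.616  0.1357 0.0159]
 [0.5734 0.0126 0.0174]
 [0.4476 0.1944 0.0192]
 [0.4041 0.0726 0.0255]
 [0.5108 0.1044 0.2671]
 [0.5334 0.1161 0.2611]]
[[0.6157 0.1324 0.018 ]
 [0.5736 0.0103 0.018 ]
 [0.4479 0.1928 0.018 ]
 [0.4054 0.0704 0.018 ]] [[0.6166 0.1387 0.018 ]
 [0.5734 0.015  0.018 ]
 [0.4464 0.1963 0.018 ]
 [0.3982 0.075  0.018 ]]
c [0.50962429 0.10385746 0.018     ]
long axis yaw -19.259007151984683
mark yaw 27.292860020821255 vs axis 27.166978819434565
0 0.11 -0.3 [[194. 262.]] [[603. 154.]]
0 0.11 0 [[202. 268.]] [[594. 149.]]
0 0.11 0.3 [[211. 272.]] [[584. 148.]]
0 0.16 -0.3 [[201. 218.]] [[596. 136.]]
0 0.16 0 [[210. 224.]] [[586. 131.]]
0 0.16 0.3 [[219. 227.]] [[575. 129.]]
1 0.11 -0.3 [[242. 228.]] [[562. 211.]]
1 0.11 0 [[234. 222.]] [[571. 216.]]
1 0.11 0.3 [[225. 219.]] [[582. 218.]]
1 0.16 -0.3 [[251. 182.]] [[553. 195.]]
1 0.16 0 [[243. 177.]] [[563. 200.]]
1 0.16 0.3 [[233. 174.]] [[574. 201.]]
```

```bash
cat > go.py <<'E'
# python3 go.py x y z yaw: remaining move in tool axes
import sys,numpy as np
from rig import r
from scipy.spatial.transform import Rotation as Ro
x,y,z,w=map(float,sys.argv[1:]); s=r.sense(); R=Ro.from_euler('xyz',s['tool_rot'],degrees=True)
G=Ro.from_euler('xyz',[180,0,w],degrees=True)
print("t",s['time_s'],"tcp",s['tcp_pos'].round(4),s['tool_rot'].round(2),"j",s['joint_pos'].round(0),"w",round(s['gripper_width'],3))
print("shift mm",(1000*R.inv().apply(np.array([x,y,z])-s['tcp_pos'])).round(1),"turn",np.degrees((R.inv()*G).as_rotvec()).round(1))
E
python3 go.py .51 .104 .36 27.2
python3 - <<'E'
import cv2,numpy as np
a=cv2.imread("pics/scene0.png")[192:236,345:385].astype(float)
a=(a-a.min())/(a.max()-a.min());a=np.clip(a*1.3,0,1)**.7
cv2.imwrite("pics/z2.png",cv2.resize((a*255).astype('uint8'),None,fx=13,fy=13,interpolation=cv2.INTER_CUBIC))
E
```

```text
t 0.1 tcp [ 0.2133 -0.6398  0.2216] [-1.799e+02  1.000e-02  1.844e+01] j [70. 27. -3. 88.  1. 65. -5.] w 1.003
shift mm [ 516.7 -612.  -137.4] turn [-0.1 -0.  -8.8]
```

View pics/z2.png

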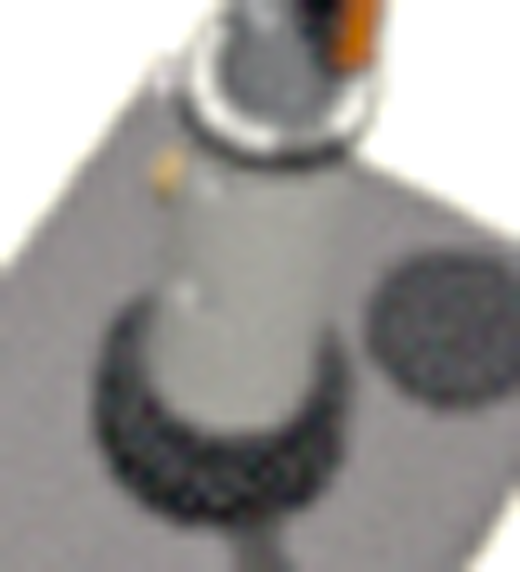

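The two faint bright spots on the tube, at about (359,214) and (361,206) in the scene view, look like the holes. That puts them at a world yaw of about -30° and a height of about 0.10–0.105 m. I'm moving over now.

Call:
send_rows(rows="32 -38 -28 0 0 0 1;32 -38 -28 0 0 0 1;32 -38 -28 0 0 0 1;32 -38 -28 0 0 0 1;32 -38 -28 0 0 0 1", force=12)

```text
time_s: 0.72
tcp_pos: [0.3046, -0.4043, 0.3598]
tool_rot: [-179.3, 0.2, 18.0]
force: [1.3, -1.2, -0.0]
gripper_width: 0.996
```

Call:
send_rows(rows="36 -43 0 0 0 -2 1;36 -43 0 0 0 -2 1;36 -43 0 0 0 -2 1;36 -43 0 0 0 -2 1;36 -43 0 0 0 0 1")

```text
time_s: 1.35
tcp_pos: [0.3924, -0.1291, 0.3633]
tool_rot: [-179.6, 0.0, 26.2]
force: [0.8, 0.2, 0.2]
gripper_width: 0.998
```

```bash
python3 go.py .51 .104 .33 27.2
```

```text
t 1.35 tcp [ 0.3924 -0.1291  0.3633] [-1.7955e+02  2.0000e-02  2.6230e+01] j [ 40.  -3. -26. 107.  -2.  76. -49.] w 0.998
shift mm [ 208.5 -156.9   34.5] turn [-0.4  0.  -1. ]
```

Call:
send_rows(rows="42 -32 0 0 0 0 1;42 -32 0 0 0 -1 1;42 -32 0 0 0 0 1;42 -31 0 0 0 0 1;38 -29 10 0 0 0 1")

```text
time_s: 1.98
tcp_pos: [0.5068, 0.1113, 0.3542]
tool_rot: [-179.7, -0.0, 27.2]
force: [1.0, -0.9, 0.3]
gripper_width: 1.001
```

Call:
send_rows(rows="0 0 0 0 0 0 1;0 0 0 0 0 0 1;0 0 0 0 0 0 1;0 0 0 0 0 0 1;0 0 0 0 0 0 1")

```text
time_s: 2.6
tcp_pos: [0.5059, 0.1111, 0.3528]
tool_rot: [-179.7, 0.2, 27.3]
force: [-0.3, -0.4, 0.3]
gripper_width: 0.999
```

```bash
python3 go.py .51 .104 .33 27.2; python3 - <<'E'
from h import *
b=r.camera("scene")[130:240,310:410];b=cv2.resize(b,None,fx=4,fy=4,interpolation=3)
a=r.camera("top")[140:250,220:320];a=cv2.resize(a,None,fx=4,fy=4,interpolation=3)
cv2.imwrite("pics/g1.png",np.clip(np.hstack([b,a])*1.8,0,255).astype('uint8'))
E
```

```text
t 2.6 tcp [0.5059 0.1111 0.3528] [-1.7969e+02  1.6000e-01  2.7270e+01] j [ 20.  11. -42.  96.   7.  76. -87.] w 0.999
shift mm [ 0.5  8.3 22.8] turn [-0.3  0.2  0.1]
```

View pics/g1.png

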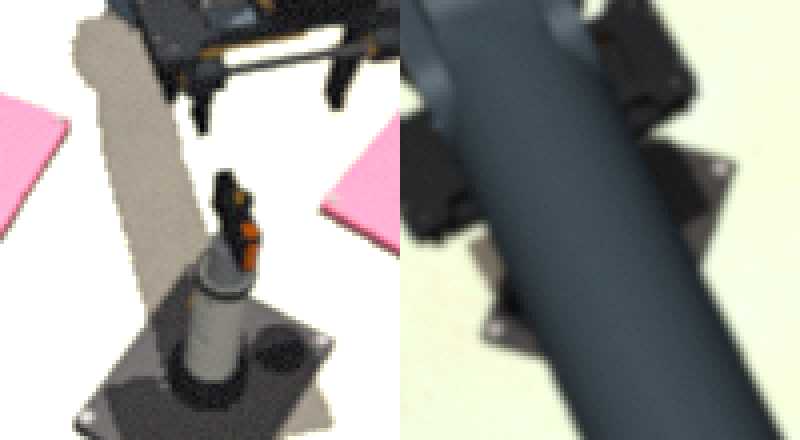

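The gripper is above the bar with its fingers either side. Joint 7 is at -87°, which leaves too little room for the coming turn, so I'll take the half-turn grasp instead.

Call:
send_rows(rows="0 0 0 0 0 -10.6 1;0 0 0 0 0 -10.6 1;0 0 0 0 0 -10.6 1;0 0 0 0 0 -10.6 1;0 0 0 0 0 -10.6 1")

```text
time_s: 3.32
tcp_pos: [0.5059, 0.1106, 0.3534]
tool_rot: [-179.8, -0.1, 81.2]
force: [-0.6, -0.1, -0.1]
gripper_width: 1.0
```

Call:
send_rows(rows="0 0 0 0 0 -10.6 1;0 0 0 0 0 -10.6 1;0 0 0 0 0 -10.6 1;0 0 0 0 0 -10.6 1;0 0 0 0 0 -10.6 1")

```text
time_s: 3.95
tcp_pos: [0.5059, 0.1098, 0.3539]
tool_rot: [-180.0, -0.2, 134.9]
force: [-0.5, 0.1, 1.0]
gripper_width: 0.999
```

Call:
send_rows(rows="0 0 0 0 0 -10.6 1;0 0 0 0 0 -10.6 1;0 0 0 0 0 -10.6 1;0 0 0 0 0 -10.6 1;0 0 0 0 0 -10.6 1")

```text
time_s: 4.58
tcp_pos: [0.506, 0.1088, 0.3544]
tool_rot: [179.9, -0.1, -171.4]
force: [-0.5, -0.1, 0.3]
gripper_width: 1.001
```

```bash
python3 go.py .51 .104 .28 207.2
```

```text
t 4.575 tcp [0.506  0.1088 0.3544] [ 1.7993e+02 -6.0000e-02 -1.7138e+02] j [ 40.  18. -70.  95.  17.  79.  65.] w 1.001
shift mm [-3.3 -5.4 74.4] turn [  0.1  -0.  -18.6]
```

Call:
send_rows(rows="-2 -3 20 0 0 -6 1;-1 -2 20 0 0 -6 1;0 -1 20 0 0 -6 1;0 0 15 0 0 0 1;0 0 0 0 0 0 1")

```text
time_s: 5.2
tcp_pos: [0.5113, 0.1023, 0.2779]
tool_rot: [180.0, 0.1, -153.0]
force: [0.2, 0.1, -0.3]
gripper_width: 1.003
```

```bash
python3 go.py .51 .104 .22 207.2
```

```text
t 5.2 tcp [0.5113 0.1023 0.2779] [ 1.7995e+02  7.0000e-02 -1.5305e+02] j [ 39.  24. -72. 102.  24.  72.  78.] w 1.003
shift mm [ 0.5  2.  57.9] turn [ 0.   0.1 -0.2]
```

Call:
send_rows(rows="0 1 15 0 0 0 1;0 1 15 0 0 0 1;0 0 14 0 0 0 1;0 0 12 0 0 0 1;0 0 0 0 0 0 1")

```text
time_s: 5.82
tcp_pos: [0.5108, 0.1047, 0.2189]
tool_rot: [-180.0, 0.1, -153.2]
force: [-0.1, 0.1, 0.4]
gripper_width: 1.002
```

```bash
python3 go.py .51 .104 .22 207.2; python3 - <<'E'
from h import *
b=r.camera("scene")[150:240,320:410];b=cv2.resize(b,None,fx=6,fy=6,interpolation=3)
cv2.imwrite("pics/g2.png",np.clip(b*1.8,0,255).astype('uint8'))
E
```

```text
t 5.825 tcp [0.5108 0.1047 0.2189] [-1.7999e+02  1.4000e-01 -1.5315e+02] j [ 36.  27. -69. 106.  28.  66.  74.] w 1.002
shift mm [ 1.1 -0.3 -1.1] turn [-0.   0.1 -0.4]
```

View pics/g2.png

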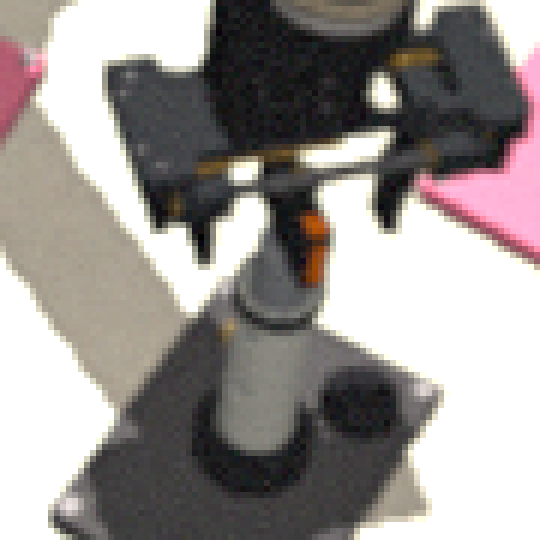

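The bar (orange mark at crop (315,235)) sits between the fingertips at (205,250) and (388,215), well centred. I'm closing gently.

Call:
send_rows(rows="0 0 0 0 0 0 0;0 0 0 0 0 0 -0.5;0 0 0 0 0 0 -1;0 0 0 0 0 0 -1;0 0 0 0 0 0 -1", force=12)

```text
time_s: 6.5
tcp_pos: [0.5122, 0.1054, 0.221]
tool_rot: [-179.9, 0.4, -153.2]
force: [-0.1, 0.6, 0.1]
gripper_width: 0.519
```

Call:
send_rows(rows="0 0 0 0 0 0 -1;0 0 0 0 0 0 -1;0 0 0 0 0 0 -1;0 0 0 0 0 0 -1;0 0 0 0 0 0 -1")

```text
time_s: 7.12
tcp_pos: [0.5125, 0.1047, 0.221]
tool_rot: [-179.9, 0.4, -153.2]
force: [-0.0, 0.6, -0.2]
gripper_width: 0.183
```

Gripped: the opening is 16 mm. Now I'll turn the column clockwise by about 58°, toward a yaw of -31° (tool yaw 149°).

Call:
send_rows(rows="0 0 0 0 0 5 -1;0 0 0 0 0 5 -1;0 0 0 0 0 5 -1;0 0 0 0 0 5 -1;0 0 0 0 0 5 -1")

```text
time_s: 7.75
tcp_pos: [0.5126, 0.1041, 0.221]
tool_rot: [-180.0, 0.4, -178.9]
force: [0.4, -1.0, 0.2]
gripper_width: 0.186
```

Call:
send_rows(rows="0 0 0 0 0 5 -1;0 0 0 0 0 5 -1;0 0 0 0 0 5 -1;0 0 0 0 0 5 -1;0 0 0 0 0 5 -1")

```text
time_s: 8.38
tcp_pos: [0.5125, 0.1034, 0.2209]
tool_rot: [180.0, 0.4, 155.4]
force: [-1.1, -0.0, 0.0]
gripper_width: 0.186
```

```bash
python3 go.py .511 .1045 .221 149; python3 -c "
from rig import r;s=r.sense();print(s['force'],s['ft_torque'])"
```

```text
t 8.375 tcp [0.5125 0.1034 0.2209] [179.97   0.43 155.38] j [ 29.  21. -56. 106.  20.  63.  30.] w 0.186
shift mm [ 1.9  0.4 -0.1] turn [0.1 0.4 6.4]
[-1.09699087 -0.01352603  0.0483075 ] [-0.24164471 -0.13980498  0.14058625]
```

Call:
send_rows(rows="0 0 0 0 0 2 -1;0 0 0 0 0 1.5 -1;0 0 -2 0 0 0 -1;0 0 -3 0 0 0 -1;0 0 -3 0 0 0 -1")

```text
time_s: 9.0
tcp_pos: [0.5117, 0.1027, 0.2265]
tool_rot: [180.0, 0.3, 151.9]
force: [3.0, 0.9, -8.7]
gripper_width: 0.182
```

Call:
send_rows(rows="0 0 -2 0 0 0 -1;0 0 -2 0 0 0 -1;0 0 -2 0 0 0 -1;0 0 -2 0 0 0 -1;0 0 0 0 0 0 -1")

```text
time_s: 9.62
tcp_pos: [0.5119, 0.1029, 0.2352]
tool_rot: [179.9, 0.3, 151.9]
force: [1.8, 0.2, -5.0]
gripper_width: 0.18
```

```bash
python3 go.py .511 .1045 .24 152; python3 -c "
from rig import r;s=r.sense();print(s['force'],s['ft_torque'])"
```

```text
t 9.625 tcp [0.5119 0.1029 0.2352] [179.93   0.32 151.86] j [ 29.  20. -56. 106.  19.  64.  28.] w 0.18
shift mm [ 1.5  1.  -4.8] turn [ 0.1  0.3 -0.1]
[ 1.80524265  0.15930311 -5.03491015] [ 0.00847947 -0.58043469  0.01229325]
```

Call:
send_rows(rows="0 0 -1.2 0 0 0 -1;0 0 -1.2 0 0 0 -1;0 0 -1.2 0 0 0 -1;0 0 -1.2 0 0 0 -1;0 0 -1.2 0 0 0 -1")

```text
time_s: 10.25
tcp_pos: [0.5117, 0.1028, 0.2412]
tool_rot: [179.9, 0.3, 151.9]
force: [2.2, -0.5, -9.0]
gripper_width: 0.18
```

Call:
send_rows(rows="0 0 -1.2 0 0 0 -1;0 0 -1.2 0 0 0 -1;0 0 -1.2 0 0 0 -1;0 0 -1.2 0 0 0 -1;0 0 -1.2 0 0 0 -1")

```text
time_s: 10.88
tcp_pos: [0.5118, 0.103, 0.2489]
tool_rot: [180.0, 0.4, 151.9]
force: [1.8, 0.1, -5.7]
gripper_width: 0.182
```

```bash
python3 go.py .511 .1045 .24 152; python3 - <<'E'
from h import *
s=r.sense();print(s['force'],s['ft_torque'])
b=r.camera("scene")[150:240,320:410];b=cv2.resize(b,None,fx=6,fy=6,interpolation=3)
cv2.imwrite("pics/g3.png",np.clip(b*1.8,0,255).astype('uint8'))
E
```

```text
t 10.875 tcp [0.5118 0.103  0.2489] [179.95   0.36 151.87] j [ 29.  19. -56. 105.  18.  65.  29.] w 0.182
shift mm [1.5 0.9 8.9] turn [ 0.   0.4 -0.1]
[ 1.77971099  0.06523348 -5.74425027] [ 0.05393842 -0.62448064  0.11901844]
```

View pics/g3.png

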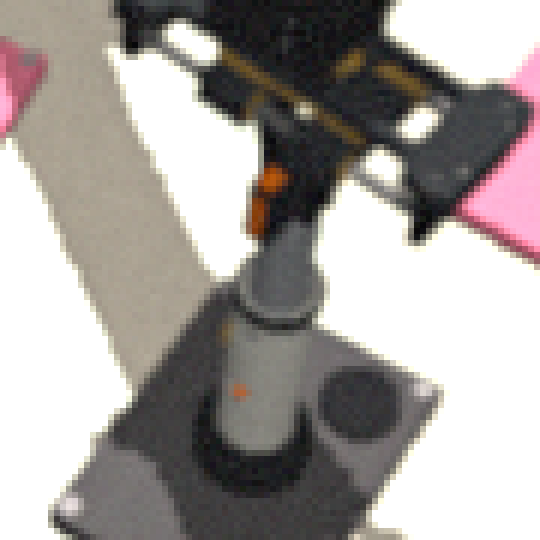

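Orange now shows in the lower hole at crop (240,392), which is scene pixel (360,215). I'll continue in very small steps and watch the force.

Call:
send_rows(rows="0 0 -0.5 0 0 0 -1;0 0 0 0 0 0 -1;0 0 -0.5 0 0 0 -1;0 0 0 0 0 0 -1;0 0 0 0 0 0 -1")

```text
time_s: 11.55
tcp_pos: [0.5119, 0.1029, 0.2498]
tool_rot: [179.9, 0.3, 151.9]
force: [2.0, -0.6, -4.5]
gripper_width: 0.184
```

```bash
python3 go.py .511 .1045 .24 152; python3 - <<'E'
from h import *
s=r.sense();print(s['force'],s['ft_torque'])
img=r.camera("scene");cv2.imwrite("pics/s4.png",img)
h=img[205:225,350:372].astype(int); m=(h[...,2]-h[...,0]); print(m[4:18])
E
```

```text
t 11.55 tcp [0.5119 0.1029 0.2498] [179.94   0.35 151.86] j [ 30.  19. -56. 104.  18.  65.  29.] w 0.184
shift mm [1.5 1.  9.8] turn [ 0.1  0.3 -0.1]
[ 1.98315493 -0.59938983 -4.53791537] [ 0.036772   -0.63160533  0.06280131]
[[ 0  3  0  1  1  3 -3  3  1  4  3  5  3  5  7  5  6  3  4  5  5  4]
 [ 0  2  2 -1  0  1  1  2  4  3  6  4  4  5  4  4  5  2  5  6  4  2]
 [ 2  0  0  0  1  1  1  0  3  2  4  5  5  6  5  5  4  6  5  4  3  1]
 [ 0  0  4  1  1  0  1  3  3  2  3  5  4  5  4  6  4  4  5  2  3  3]
 [ 1  1  4  1  2  0  0  1  6 13  9  4  4  4  5  4  5  4  3  5  4  3]
 [ 2  3  1 -1  0  2  3  1 17 44 43 13  4  2  6  6  6  5  4  4  4  1]
 [ 2 -1  0  2  0 -3  1  5 17 52 60 25  5  4  5  4  5  4  5  4  2  1]
 [ 1  2  1  0 -1 -2  1  2  6 17 20 10  3  5  4  5  4  3  5  4  1  1]
 [ 1  0 -1  4  0 -1  5  4  4  4  3  4  5  4  4  5  6  5  3  2  2  2]
 [ 1  3 -1 -2  1  2  1  5  4  3  3  5  4  5  4  4  7  5  5  1  1  2]
 [ 0  1  1 -1  3  1  3  4  3  6  5  5  5  3  5  4  4  5  3  2 -2 -1]
 [ 1  1  0  1  0  2  1  3  2  4  5  5  5  4  5  5  6  4  4  1 -2  1]
 [ 3  1 -2 -1 -1 -1  3  1  5  4  4  5  6  5  4  5  5  4  3  3 -4 -2]
 [-2  0 -3 -3 -2 -2  1  4  4  6  5  4  5  4  6  5  3  4  5  0 -1  0]]
```

Call:
send_rows(rows="0 0 -0.5 0 0 0 -1;0 0 -0.5 0 0 0 -1;0 0 0 0 0 0 -1;0 0 0 0 0 0 -1;0 0 0 0 0 0 -1")

```text
time_s: 12.22
tcp_pos: [0.5117, 0.1028, 0.25]
tool_rot: [179.9, 0.3, 151.9]
force: [2.6, 0.1, -8.7]
gripper_width: 0.182
```

```bash
python3 - <<'E'
from h import *
s=r.sense();print(s['force'],s['ft_torque'],s['tcp_pos'])
img=r.camera("scene")
h=img[205:225,350:372].astype(int); m=(h[...,2]-h[...,0]); print(m[6:14,6:14])
E
```

```text
[ 2.58239357  0.1215172  -8.66353058] [ 0.1099862  -0.81156193 -0.03349366] [0.51174724 0.10281774 0.24997911]
[[ 2  1  2  3  4  3  6  6]
 [ 3  2  3  1  4  3  6  4]
 [ 2  3  5 13  9  5  3  4]
 [ 1  5 16 46 43 13  3  4]
 [ 1  4 18 58 59 24  6  6]
 [ 0  4  8 17 17 10  4  3]
 [ 4  2  3  2  4  4  5  5]
 [ 1  5  4  4  2  4  4  5]]
```

Call:
send_rows(rows="0 0 -0.6 0 0 0 -1;0 0 -0.6 0 0 0 -1;0 0 0 0 0 0 -1;0 0 0 0 0 0 -1;0 0 0 0 0 0 -1")

```text
time_s: 12.9
tcp_pos: [0.5115, 0.1027, 0.2502]
tool_rot: [179.9, 0.3, 151.9]
force: [2.8, 1.3, -9.4]
gripper_width: 0.181
```

```bash
python3 - <<'E'
from h import *
s=r.sense();print(s['force'],s['ft_torque'],s['tcp_pos'])
img=r.camera("scene")
h=img[205:225,350:372].astype(int); m=(h[...,2]-h[...,0]); print(m[6:14,6:14])
E
```

```text
[ 2.80174544  1.31738722 -9.44355114] [ 0.17891152 -1.01816624 -0.00555513] [0.51151336 0.10265677 0.25019597]
[[ 1  2  2  2  3  6  4  4]
 [ 2  0  2  2  3  4  5  5]
 [ 1  2  6 12 11  4  3  4]
 [ 3  3 17 45 42 14  4  5]
 [ 2  4 14 43 54 25  8  5]
 [ 1  2  4 11 16 10  4  4]
 [-1  2  5  3  2  2  5  4]
 [ 2  4  4  3  3  2  4  5]]
```

The column now resists lifting (9.4 N with no motion), so the button has engaged. I'll relax the lift and let go so the spring can centre it.

Call:
send_rows(rows="0 0 0.8 0 0 0 -1;0 0 0.4 0 0 0 -1;0 0 0 0 0 0 0.0;0 0 0 0 0 0 0.5;0 0 0 0 0 0 0.5")

```text
time_s: 13.58
tcp_pos: [0.512, 0.1043, 0.2527]
tool_rot: [179.9, 0.4, 151.9]
force: [-0.5, 0.4, 0.3]
gripper_width: 0.441
```

Call:
send_rows(rows="0 0 0 0 0 0 1;0 0 0 0 0 0 1;0 0 0 0 0 0 1;0 0 0 0 0 0 1;0 0 0 0 0 0 1")

```text
time_s: 14.2
tcp_pos: [0.5119, 0.1044, 0.253]
tool_rot: [179.9, 0.4, 151.9]
force: [-1.1, -0.7, 0.3]
gripper_width: 0.968
```

```bash
python3 go.py .51 .103 .34 152; python3 - <<'E'
from h import *
s=r.sense();print(s['force'],s['ft_torque'],s['tcp_pos'])
img=r.camera("scene")
h=img[205:225,350:372].astype(int); m=(h[...,2]-h[...,0]); print(m[6:14,6:14])
b=cv2.resize(img[150:240,320:410],None,fx=6,fy=6,interpolation=3)
cv2.imwrite("pics/g5.png",np.clip(b*1.8,0,255).astype('uint8'))
E
```

```text
t 14.2 tcp [0.5119 0.1044 0.253 ] [179.87   0.38 151.89] j [ 30.  19. -57. 104.  18.  66.  29.] w 0.968
shift mm [  0.4  -2.  -87. ] turn [ 0.1  0.4 -0.1]
[-1.13699471 -0.67149555  0.3301216 ] [ 0.11113185 -0.11684515  0.07141264] [0.51192833 0.10443401 0.25304198]
[[ 2  3  3  4  3  5  3  5]
 [ 1  1  2  2  3  5  5  5]
 [ 1  1  5 10 11  5  3  4]
 [ 1  4 16 45 43 14  3  5]
 [ 1  4 16 51 59 26  5  4]
 [ 1  4  7 15 20 10  4  4]
 [ 2  2  2  4  4  4  4  3]
 [ 0  3  5  5  3  4  4  5]]
```

View pics/g5.png

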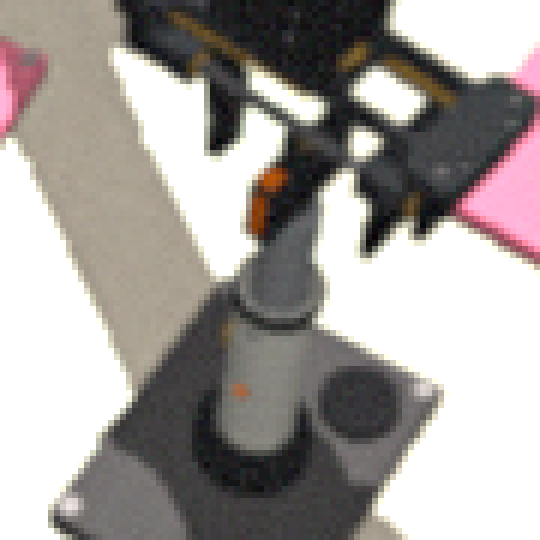

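The bar and the orange blob (crop (240,392)) did not move when I let go. I'll make a gentle play test with a light grip to confirm a full lock, because a picture can't resolve 2 mm of protrusion.

Call:
send_rows(rows="0 0 2 0 0 0 0;0 0 0 0 0 0 -0.5;0 0 0 0 0 0 -1;0 0 0 0 0 0 -1;0 0 0 0 0 0 -1", force=8)

```text
time_s: 14.88
tcp_pos: [0.5119, 0.1044, 0.2508]
tool_rot: [179.9, 0.4, 151.9]
force: [-0.2, -0.8, -0.3]
gripper_width: 0.515
```

Call:
send_rows(rows="0 0 0 0 0 0 -1;0 0 0 0 0 0 -1;0 0 0 0 0 0 -1;0 0 0 0 0 0 -1;0 0 0 0 0 0 -1")

```text
time_s: 15.5
tcp_pos: [0.5117, 0.1038, 0.2508]
tool_rot: [180.0, 0.4, 151.9]
force: [-0.6, -0.3, 0.2]
gripper_width: 0.184
```

Call:
send_rows(rows="0 0 0 0 0 1.5 -1;0 0 0 0 0 1.5 -1;0 0 0 0 0 1.5 -1;0 0 0 0 0 0 -1;0 0 0 0 0 0 -1")

```text
time_s: 16.12
tcp_pos: [0.5116, 0.1038, 0.2507]
tool_rot: [179.9, 0.4, 147.1]
force: [-0.0, -1.0, 1.0]
gripper_width: 0.182
```

```bash
python3 - <<'E'
from h import *
s=r.sense();print(s['force'],s['ft_torque'],s['tcp_pos'],s['tool_rot'])
img=r.camera("scene")
h=img[205:225,350:372].astype(int); m=(h[...,2]-h[...,0]); print(m[6:14,6:14])
E
```

```text
[-0.02458469 -1.03899995  1.01088147] [-0.12576428  0.03272411 -0.00765045] [0.51159317 0.10379548 0.25074767] [179.93684055   0.36832059 147.05761558]
[[ 1  0  4  3  3  5  5  5]
 [ 1  2  4  4  4  3  4  4]
 [ 1  3 12 24 14  5  6  4]
 [ 0  7 26 58 39  9  3  3]
 [-1  4 19 45 33  6  3  4]
 [ 0  3  6 12  9  3  4  5]
 [ 1  4  5  5  2  5  5  5]
 [ 1  4  3  4  4  3  5  3]]
```

Call:
send_rows(rows="0 0 0 0 0 1.2 -1;0 0 0 0 0 1.2 -1;0 0 0 0 0 1.2 -1;0 0 0 0 0 0 -1;0 0 0 0 0 0 -1")

```text
time_s: 16.8
tcp_pos: [0.5116, 0.1038, 0.2507]
tool_rot: [179.9, 0.4, 143.2]
force: [0.6, 0.0, 0.4]
gripper_width: 0.181
```

```bash
python3 - <<'E'
from h import *
s=r.sense();print(s['force'],s['ft_torque'],s['tcp_pos'],s['tool_rot'])
img=r.camera("scene")
h=img[205:225,350:372].astype(int); m=(h[...,2]-h[...,0]); print(m[6:14,6:14])
E
```

```text
[0.58875199 0.00413089 0.35783179] [-0.11297868 -0.07088342 -0.00911747] [0.51158797 0.10376743 0.25074873] [179.91510758   0.36031209 143.20236864]
[[ 1  1  2  4  3  5  5  5]
 [-1  1  5  8  4  3  4  5]
 [ 3  7 27 35 16  4  5  4]
 [ 2 12 44 64 36  7  3  5]
 [ 2  7 22 39 18  4  3  5]
 [-1  3  6  7  6  4  5  4]
 [ 0  5  2  4  2  5  6  4]
 [ 2  3  5  4  3  4  3  5]]
```

Call:
send_rows(rows="0 0 0 0 0 1.2 -1;0 0 0 0 0 1.2 -1;0 0 0 0 0 0 -1;0 0 0 0 0 0 -1;0 0 0 0 0 0 -1")

```text
time_s: 17.48
tcp_pos: [0.5116, 0.1037, 0.2508]
tool_rot: [179.9, 0.4, 140.7]
force: [-0.4, -1.2, 0.9]
gripper_width: 0.187
```

```bash
python3 - <<'E'
from h import *
s=r.sense();print(s['force'],s['ft_torque'],s['tcp_pos'],s['tool_rot'])
img=r.camera("scene")
h=img[205:225,350:372].astype(int); m=(h[...,2]-h[...,0]); print(m[6:14,6:14])
E
```

```text
[-0.41220732 -1.22129475  0.85424939] [-0.17535993 -0.06605883  0.06121861] [0.51163568 0.10373998 0.25076812] [179.89915111   0.36934164 140.65410987]
[[-1  0  2  2  4  3  4  5]
 [ 0  4  8  9  2  4  5  3]
 [ 2 16 41 41 16  3  4  4]
 [ 3 24 64 74 33  7  4  5]
 [ 3  8 27 31 14  5  3  5]
 [ 0  1  3  5  2  3  5  4]
 [ 0  2  3  4  4  5  6  5]
 [ 3  4  4  4  4  5  5  5]]
```

Call:
send_rows(rows="0 0 0 0 0 1.2 -1;0 0 0 0 0 1.2 -1;0 0 0 0 0 0 -1;0 0 0 0 0 0 -1;0 0 0 0 0 0 -1")

```text
time_s: 18.15
tcp_pos: [0.5117, 0.1037, 0.2508]
tool_rot: [179.9, 0.4, 138.2]
force: [0.3, -0.8, 0.3]
gripper_width: 0.188
```

```bash
cat > chk.py <<'E'
from h import *
s=r.sense();print(s['time_s'],s['force'],s['ft_torque'],s['tcp_pos'],s['tool_rot'])
img=r.camera("scene");cv2.imwrite("pics/last.png",img)
h=img[205:225,350:372].astype(int); m=(h[...,2]-h[...,0])[4:16,4:16]; m=np.where(m>7,m,0); print(m[2:10,2:10])
y,x=np.mgrid[209:221,354:366];print("sum",m.sum(),"centroid",(x*m).sum()/m.sum(),(y*m).sum()/m.sum())
E
python3 chk.py
```

```text
18.15 [ 0.30892031 -0.7997827   0.33848135] [-0.23112904 -0.04301426  0.17894078] [0.51171233 0.10373745 0.25075393] [179.88284988   0.3927061  138.15502967]
[[ 0  0  0  0  0  0  0  0]
 [ 0  0  9 10  0  0  0  0]
 [ 0 20 50 41 12  0  0  0]
 [ 0 24 64 61 21  0  0  0]
 [ 0  0 22 23  9  0  0  0]
 [ 0  0  0  0  0  0  0  0]
 [ 0  0  0  0  0  0  0  0]
 [ 0  0  0  0  0  0  0  0]]
sum 366 centroid 358.4781420765027 213.70765027322403
```

The torque now rises to 0.18 N m, so the button is against the far side. I'll turn back about 4° to the middle and compare the blob with the first pass.

Call:
send_rows(rows="0 0 0 0 0 -1.4 -1;0 0 0 0 0 -1.4 -1;0 0 0 0 0 -1.4 -1;0 0 0 0 0 0 -1;0 0 0 0 0 0 -1")

```text
time_s: 18.82
tcp_pos: [0.5115, 0.1037, 0.2507]
tool_rot: [179.9, 0.3, 142.5]
force: [-0.2, -0.7, 1.4]
gripper_width: 0.182
```

```bash
python3 chk.py
```

```text
18.825 [-0.2309127  -0.72742053  1.37457927] [-0.17025029  0.01641017  0.06273006] [0.51152023 0.10368332 0.25071886] [179.91902322   0.34247662 142.54970085]
[[ 0  0  0  0  0  0  0  0]
 [ 0  0  0  8  0  0  0  0]
 [ 0 11 35 37 18  0  0  0]
 [ 0 20 57 69 32  9  0  0]
 [ 0  0 25 36 14  0  0  0]
 [ 0  0  0  8  0  0  0  0]
 [ 0  0  0  0  0  0  0  0]
 [ 0  0  0  0  0  0  0  0]]
sum 379 centroid 358.7440633245383 213.93139841688654
```

Call:
send_rows(rows="0 0 -0.8 0 0 0 -1;0 0 -0.8 0 0 0 -1;0 0 -0.8 0 0 0 -1;0 0 0 0 0 0 -1;0 0 0 0 0 0 -1", force=12)

```text
time_s: 19.5
tcp_pos: [0.5112, 0.1033, 0.2511]
tool_rot: [179.9, 0.3, 142.6]
force: [1.9, 1.2, -5.9]
gripper_width: 0.185
```

```bash
python3 chk.py
```

```text
19.5 [ 1.9296735   1.17534013 -5.87158978] [ 0.00516916 -0.40556121  0.0072379 ] [0.51119316 0.10333583 0.25108257] [179.92238735   0.25965832 142.56071683]
[[ 0  0  0  0  0  0  0  0]
 [ 0  0  9 10  0  0  0  0]
 [ 0  9 31 39 16  0  0  0]
 [ 0 12 44 63 32  0  0  0]
 [ 0  0 20 32 15  0  0  0]
 [ 0  0  0  0  0  0  0  0]
 [ 0  0  0  0  0  0  0  0]
 [ 0  0  0  0  0  0  0  0]]
sum 332 centroid 358.75 213.8012048192771
```

Call:
send_rows(rows="0 0 -0.8 0 0 0 -1;0 0 -0.8 0 0 0 -1;0 0 -0.8 0 0 0 -1;0 0 0 0 0 0 -1;0 0 0 0 0 0 -1")

```text
time_s: 20.18
tcp_pos: [0.5107, 0.1029, 0.2515]
tool_rot: [179.9, 0.2, 142.6]
force: [3.2, 0.0, -9.9]
gripper_width: 0.185
```

```bash
python3 chk.py
```

```text
20.175 [ 3.20750451  0.03060537 -9.92063874] [ 0.27298634 -0.89934664  0.00915943] [0.51072834 0.10294552 0.25148818] [1.79937803e+02 1.59688129e-01 1.42559882e+02]
[[ 0  0  0  0  0  0  0  0]
 [ 0  0  8 11  0  0  0  0]
 [ 0  9 32 38 16  0  0  0]
 [ 0 13 43 63 33  0  0  0]
 [ 0  0 18 31 13  0  0  0]
 [ 0  0  0  0  0  0  0  0]
 [ 0  0  0  0  0  0  0  0]
 [ 0  0  0  0  0  0  0  0]]
sum 336 centroid 358.8720238095238 213.69345238095238
```

Call:
send_rows(rows="0 0 1 0 0 0 -1;0 0 0.8 0 0 0 -1;0 0 0.8 0 0 0 -1;0 0 0.8 0 0 0 -1;0 0 0 0 0 0 -1")

```text
time_s: 20.85
tcp_pos: [0.511, 0.1034, 0.251]
tool_rot: [180.0, 0.3, 142.6]
force: [0.4, -0.6, -3.4]
gripper_width: 0.181
```

```bash
python3 chk.py
```

```text
20.85 [ 0.40495775 -0.63312121 -3.44872703] [-0.00314837 -0.25407515  0.04106817] [0.51101025 0.1034317  0.25101567] [179.9642195    0.28919348 142.56620302]
[[ 0  0  0  0  0  0  0  0]
 [ 0  0  0  8  0  0  0  0]
 [ 0 12 35 39 15  0  0  0]
 [ 0 20 60 67 32  8  0  0]
 [ 0  8 25 32 14  0  0  0]
 [ 0  0  0  0  0  0  0  0]
 [ 0  0  0  0  0  0  0  0]
 [ 0  0  0  0  0  0  0  0]]
sum 375 centroid 358.672 213.89866666666666
```

Call:
send_rows(rows="0 0 0.8 0 0 0 -1;0 0 0.8 0 0 0 -1;0 0 0.8 0 0 0 -1;0 0 0.8 0 0 0 -1;0 0 0 0 0 0 -1")

```text
time_s: 21.52
tcp_pos: [0.5112, 0.1036, 0.2486]
tool_rot: [180.0, 0.3, 142.6]
force: [-1.0, 0.0, 0.6]
gripper_width: 0.184
```

Call:
send_rows(rows="0 0 0.8 0 0 0 -1;0 0 0.8 0 0 0 -1;0 0 0.8 0 0 0 -1;0 0 0 0 0 0 -1;0 0 0 0 0 0 -1")

```text
time_s: 22.15
tcp_pos: [0.5113, 0.1038, 0.2473]
tool_rot: [180.0, 0.4, 142.6]
force: [-1.7, -1.4, 2.7]
gripper_width: 0.183
```

```bash
python3 chk.py
```

```text
22.15 [-1.71777613 -1.42835918  2.68621173] [-0.23604296  0.28942981  0.01280523] [0.5113127  0.10384229 0.24730562] [179.97787484   0.37118583 142.57358622]
[[ 0  0  0  0  0  0  0  0]
 [ 0  0  0  0  0  0  0  0]
 [ 0  0 15 22 10  0  0  0]
 [ 0 16 50 67 37  8  0  0]
 [ 0 14 47 66 35  0  0  0]
 [ 0  0 12 18  8  0  0  0]
 [ 0  0  0  0  0  0  0  0]
 [ 0  0  0  0  0  0  0  0]]
sum 425 centroid 358.8164705882353 214.44941176470587
```

Call:
send_rows(rows="0 0 0.8 0 0 0 -1;0 0 0.8 0 0 0 -1;0 0 0.8 0 0 0 -1;0 0 0 0 0 0 -1;0 0 0 0 0 0 -1")

```text
time_s: 22.82
tcp_pos: [0.5115, 0.1041, 0.2472]
tool_rot: [-180.0, 0.4, 142.6]
force: [-1.1, -1.1, 2.7]
gripper_width: 0.183
```

```bash
python3 chk.py
```

```text
22.825 [-1.13957514 -1.14875144  2.73959101] [-0.3335943   0.39486859  0.02912283] [0.51145288 0.10407305 0.24719074] [-179.97643702    0.44202825  142.55099731]
[[ 0  0  0  0  0  0  0  0]
 [ 0  0  0  0  0  0  0  0]
 [ 0  0 17 24 12  0  0  0]
 [ 0 15 49 66 36  8  0  0]
 [ 0 15 46 66 35  0  0  0]
 [ 0  0 11 17  8  0  0  0]
 [ 0  0  0  0  0  0  0  0]
 [ 0  0  0  0  0  0  0  0]]
sum 425 centroid 358.8211764705882 214.4258823529412
```

The button is blocked both up (0.2515) and down (0.2472). For a last decisive check I'll go to mid-height and turn back toward the starting side. If the button is fully popped it should stop before tool yaw 152°.

Call:
send_rows(rows="0 0 -1.5 0 0 0 -1;0 0 -1.2 0 0 0 -1;0 0 -0.8 0 0 0 -1;0 0 0 0 0 -1.2 -1;0 0 0 0 0 -1.2 -1")

```text
time_s: 23.5
tcp_pos: [0.5113, 0.1037, 0.2483]
tool_rot: [-180.0, 0.3, 145.1]
force: [-0.1, -0.5, -3.8]
gripper_width: 0.182
```

Call:
send_rows(rows="0 0 0 0 0 -1.2 -1;0 0 0 0 0 -1.2 -1;0 0 0 0 0 -1.2 -1;0 0 0 0 0 0 -1;0 0 0 0 0 0 -1")

```text
time_s: 24.12
tcp_pos: [0.5113, 0.1037, 0.2483]
tool_rot: [-180.0, 0.3, 149.0]
force: [-0.1, -0.2, -4.3]
gripper_width: 0.19
```

```bash
python3 chk.py
```

```text
24.125 [-0.13455939 -0.22368416 -4.28638649] [-0.01221484 -0.22331703 -0.018218  ] [0.51131006 0.10367874 0.24827333] [-179.97938144    0.32617239  148.9516736 ]
[[ 0  0  0  0  0  0  0  0]
 [ 0  0  0  0  0  0  0  0]
 [ 0  0  0 14  9  0  0  0]
 [ 0  0 23 56 44 13  0  0]
 [ 0  0 28 74 65 24  0  0]
 [ 0  0 12 26 27 10  0  0]
 [ 0  0  0  0  0  0  0  0]
 [ 0  0  0  0  0  0  0  0]]
sum 425 centroid 359.41411764705884 214.74823529411765
```

Call:
send_rows(rows="0 0 0 0 0 -1.2 -1;0 0 0 0 0 -1.2 -1;0 0 0 0 0 -1.2 -1;0 0 0 0 0 0 -1;0 0 0 0 0 0 -1")

```text
time_s: 24.8
tcp_pos: [0.5113, 0.1037, 0.2483]
tool_rot: [-180.0, 0.3, 152.8]
force: [-0.2, -0.4, -3.7]
gripper_width: 0.185
```

```bash
python3 chk.py
```

```text
24.8 [-0.17365126 -0.37325992 -3.65244873] [-0.00682617 -0.18332254 -0.06829125] [0.51130856 0.10371779 0.24828116] [-179.96152552    0.32699946  152.81157723]
[[ 0  0  0  0  0  0  0  0]
 [ 0  0  0  0  0  0  0  0]
 [ 0  0  0  0  8  0  0  0]
 [ 0  0 11 34 38 17  0  0]
 [ 0  0 21 68 73 38  9  0]
 [ 0  0 11 36 37 17  0  0]
 [ 0  0  0  0  9  0  0  0]
 [ 0  0  0  0  0  0  0  0]]
sum 427 centroid 359.6861826697892 215.0070257611241
```

Call:
send_rows(rows="0 0 0 0 0 -1.2 -1;0 0 0 0 0 -1.2 -1;0 0 0 0 0 -1.2 -1;0 0 0 0 0 0 -1;0 0 0 0 0 0 -1")

```text
time_s: 25.48
tcp_pos: [0.5113, 0.1036, 0.2483]
tool_rot: [-180.0, 0.3, 156.6]
force: [0.6, -0.2, -2.9]
gripper_width: 0.185
```

```bash
python3 chk.py; python3 - <<'E'
from h import *
c=np.array([.5096,.1039,0])
for w in(-45,-40,-35,-30,-25,-20):
  a=np.radians(w);f=lambda rad,z:proj("scene",c+[rad*np.cos(a),rad*np.sin(a),z])[0].round(2)
  print(w,f(.0195,.1),f(.0235,.1),f(.0235,.103))
E
```

```text
25.475 [ 0.59462564 -0.19575457 -2.89861255] [ 0.02327459 -0.19615583 -0.23723696] [0.51132853 0.10357158 0.24825757] [-179.95264844    0.2962336   156.55050638]
[[ 0  0  0  0  0  0  0  0]
 [ 0  0  0  0  0  0  0  0]
 [ 0  0  0  0  0  0  0  0]
 [ 0  0  0 21 33 16  0  0]
 [ 0  0 14 52 79 42 10  0]
 [ 0  0  9 40 63 36  0  0]
 [ 0  0  0  9 15  8  0  0]
 [ 0  0  0  0  0  0  0  0]]
sum 447 centroid 359.89709172259506 215.31767337807605
-45 [358.41 213.27] [357.39 213.8 ] [357.48 213.28]
-40 [358.72 213.63] [357.78 214.23] [357.86 213.72]
-35 [359.08 213.97] [358.2  214.65] [358.28 214.14]
-30 [359.46 214.29] [358.66 215.03] [358.75 214.52]
-25 [359.88 214.58] [359.16 215.38] [359.25 214.87]
-20 [360.32 214.84] [359.7 215.7] [359.79 215.19]
```

Call:
send_rows(rows="0 0 0 0 0 1.2 -1;0 0 0 0 0 1.2 -1;0 0 0 0 0 1.2 -1;0 0 0 0 0 1.2 -1;0 0 0 0 0 1.2 -1")

```text
time_s: 26.15
tcp_pos: [0.5113, 0.1037, 0.2483]
tool_rot: [-180.0, 0.3, 150.3]
force: [-0.4, -1.0, -3.9]
gripper_width: 0.185
```

```bash
python3 chk.py
```

```text
26.15 [-0.39400369 -1.04096175 -3.93206341] [-0.03209739 -0.19374075  0.03349695] [0.51128518 0.10369773 0.24827466] [-179.96582951    0.33852368  150.27390898]
[[ 0  0  0  0  0  0  0  0]
 [ 0  0  0  0  0  0  0  0]
 [ 0  0  0  9  9  0  0  0]
 [ 0  0 15 46 40 12  0  0]
 [ 0  0 25 66 68 28  0  0]
 [ 0  0 10 30 32 12  0  0]
 [ 0  0  0  0  0  0  0  0]
 [ 0  0  0  0  0  0  0  0]]
sum 402 centroid 359.5049751243781 214.83830845771143
```

Call:
send_rows(rows="0 0 0 0 0 1.2 -1;0 0 0 0 0 1.2 -1;0 0 0 0 0 1.2 -1;0 0 0 0 0 0 -1;0 0 0 0 0 0 -1")

```text
time_s: 26.82
tcp_pos: [0.5113, 0.1037, 0.2483]
tool_rot: [-180.0, 0.3, 146.4]
force: [-0.1, -0.2, -3.6]
gripper_width: 0.183
```

```bash
python3 chk.py
```

```text
26.825 [-0.07038427 -0.24581563 -3.60375653] [-0.05328199 -0.17276988 -0.00124989] [0.5112525  0.10372696 0.24828021] [-179.98489092    0.34211836  146.38674101]
[[ 0  0  0  0  0  0  0  0]
 [ 0  0  0  0  0  0  0  0]
 [ 0  0  9 20 12  0  0  0]
 [ 0 10 33 63 45 10  0  0]
 [ 0  8 39 71 57 16  0  0]
 [ 0  0 11 22 17  0  0  0]
 [ 0  0  0  0  0  0  0  0]
 [ 0  0  0  0  0  0  0  0]]
sum 443 centroid 359.12415349887135 214.56433408577877
```

Call:
send_rows(rows="0 0 0 0 0 1.2 -1;0 0 0 0 0 1.2 -1;0 0 0 0 0 1.2 -1;0 0 0 0 0 0 -1;0 0 0 0 0 0 -1")

```text
time_s: 27.5
tcp_pos: [0.5112, 0.1037, 0.2483]
tool_rot: [180.0, 0.3, 142.5]
force: [-0.1, 0.1, -4.3]
gripper_width: 0.183
```

```bash
python3 chk.py
```

```text
27.5 [-0.10898977  0.13494666 -4.34471025] [-0.02445261 -0.16483175  0.00486846] [0.51124992 0.10365581 0.24826381] [179.99853465   0.34201476 142.52888076]
[[ 0  0  0  0  0  0  0  0]
 [ 0  0  0  0  0  0  0  0]
 [ 0  0 19 26 13  0  0  0]
 [ 0 16 54 73 37  9  0  0]
 [ 0 15 44 61 34  0  0  0]
 [ 0  0 10 16  0  0  0  0]
 [ 0  0  0  0  0  0  0  0]
 [ 0  0  0  0  0  0  0  0]]
sum 427 centroid 358.7962529274005 214.34660421545667
```

```bash
python3 - <<'E'
from h import *
img=cv2.imread("pics/last.png").astype(int); d=img[...,2]-img[...,0]
print(d[174:194,358:372])
print(img[213:217,356:362])
K,dd,rv,t=cam("scene");R=cv2.Rodrigues(rv)[0];C=-R.T@t;c=np.array([.5096,.1039,.1]);v=C-c;print("dist",np.linalg.norm(v),"f",K[0,0],"az,el",np.degrees([np.arctan2(v[1],v[0]),np.arcsin(v[2]/np.linalg.norm(v))]))
g=img[210:219].mean(axis=2).mean(0);print(g[348:378].round());print(proj("scene",c))
E
```

```text
[[13 14 15 14 14  8  3  1 -6  0 -1 -1 -2  0]
 [14 16 15 15 15 10  2 -4 -2 -4 -2  0 -5  0]
 [15 15 15 13 14 11  8  6 -4  1 -8 -4  0  1]
 [17 15 15 13 16 25 38 27  2 -3  2  0  0 -6]
 [17 16 13 12 25 57 83 68 20 -5 -1 -1 -1 -1]
 [18 16 11 18 63 98 94 74 33  4  3 -3  1 -4]
 [18 18  7 15 61 86 74 55 20  0 -3 -1 -1  1]
 [19 18 11 22 23 41 29 15 -3 -3 -3  2  0 -4]
 [18 18 22 56 30  7 -5 -3 -3 -1 -1  1  0  0]
 [17 15 23 66 34  8 -1 -1 -3  4  2 -3  1  1]
 [16 13 30 65 33  4 -6 -5  1 -3 -1  5  0 -5]
 [18 13 39 70 28 -1 -3  3  3 -3 -4  0  0 -1]
 [17 19 53 68 23 -2 -2 -1 -2  2 -1 -3  0  1]
 [18 17 47 63 25 -3  3 -4 -4 -1 -2 -3  1 -1]
 [18 13 17 31 15 -4 -2 -2 -3 -1 -3  0  0 -2]
 [18 15 12  9  6  0 -1 -3 -1 -1  0 -3 -2 -2]
 [19 17 16 14  9  0 -2 -1 -3 -2 -1 -2 -2 -1]
 [17 17 19 18 12  5 -1 -3 -2 -1  1 -2 -3 -1]
 [19 19 18 12  8  0 -3 -2  0 -3 -2 -2 -1 -1]
 [19 17 12  6  1 -2 -1  0 -1 -3 -1 -2 -2 -1]]
[[[38 38 39]
  [47 51 54]
  [49 56 68]
  [51 61 77]
  [63 70 76]
  [66 70 69]]

 [[32 35 35]
  [43 48 59]
  [34 52 88]
  [25 54 98]
  [47 60 84]
  [63 68 72]]

 [[34 36 35]
  [46 53 61]
  [40 56 84]
  [36 57 97]
  [46 58 80]
  [62 65 69]]

 [[40 38 39]
  [55 58 59]
  [59 63 69]
  [61 68 77]
  [68 71 75]
  [69 71 73]]]
dist 1.258165960323936 f 382.67575629608484 az,el [ 1.3839393  55.31848778]
[35. 34. 36. 35. 34. 30. 27. 29. 38. 52. 61. 65. 67. 70. 72. 73. 73. 73.
 73. 72. 68. 62. 57. 61. 61. 49. 42. 39. 37. 36.]
[[363.31633982 210.70872217]]
```

The visible orange area is about 57 mm². A recessed button could show at most about 22 mm², and one standing 4 mm proud about 51 mm², so it is out. I'll turn to mid-play, let go and withdraw.

Call:
send_rows(rows="0 0 0 0 0 -1.4 -1;0 0 0 0 0 -1.4 -1;0 0 0.8 0 0 -1.2 -1;0 0 0 0 0 0 -1;0 0 0 0 0 0 -1")

```text
time_s: 28.18
tcp_pos: [0.5113, 0.1037, 0.248]
tool_rot: [-180.0, 0.4, 146.8]
force: [-0.1, -1.2, -2.2]
gripper_width: 0.183
```

Call:
send_rows(rows="0 0 0 0 0 0 0;0 0 0 0 0 0 1;0 0 0 0 0 0 1;0 0 0 0 0 0 1;0 0 0 0 0 0 1")

```text
time_s: 28.8
tcp_pos: [0.5126, 0.105, 0.2495]
tool_rot: [179.8, 0.5, 146.8]
force: [0.7, 0.8, -0.5]
gripper_width: 0.672
```

Call:
send_rows(rows="0 0 0 0 0 0 1;0 0 0 0 0 0 1;0 0 0 0 0 0 1;0 0 -4 0 0 0 1;0 0 -8 0 0 0 1")

```text
time_s: 29.42
tcp_pos: [0.5122, 0.1049, 0.2616]
tool_rot: [179.9, 0.4, 146.8]
force: [0.2, 0.2, -0.2]
gripper_width: 0.999
```

Call:
send_rows(rows="0 0 -20 0 0 0 1;0 0 -25 0 0 0 1;0 0 -25 0 0 0 1;0 0 -20 0 0 0 1;0 0 0 0 0 0 1")

```text
time_s: 30.05
tcp_pos: [0.5119, 0.1059, 0.3576]
tool_rot: [179.7, 0.6, 146.9]
force: [0.5, -0.4, -0.3]
gripper_width: 1.001
```

```bash
python3 chk.py; python3 - <<'E'
from h import *
img=cv2.imread("pics/last.png");cv2.imwrite("pics/g6.png",np.clip(cv2.resize(img[150:240,320:410],None,fx=6,fy=6,interpolation=3)*1.8,0,255).astype('uint8'))
E
```

```text
30.05 [ 0.48587294 -0.4376111  -0.25048538] [ 0.01571899 -0.16139155 -0.01429146] [0.51188748 0.10586287 0.35756742] [179.71959082   0.57554704 146.87279943]
[[ 0  0  0  0  0  0  0  0]
 [ 0  0  0  0  0  0  0  0]
 [ 0  0  8 17 11  0  0  0]
 [ 0  0 32 63 41 11  0  0]
 [ 0  9 36 69 56 16  0  0]
 [ 0  0 11 25 16  0  0  0]
 [ 0  0  0  0  0  0  0  0]
 [ 0  0  0  0  0  0  0  0]]
sum 421 centroid 359.1733966745843 214.60332541567695
```

View pics/g6.png

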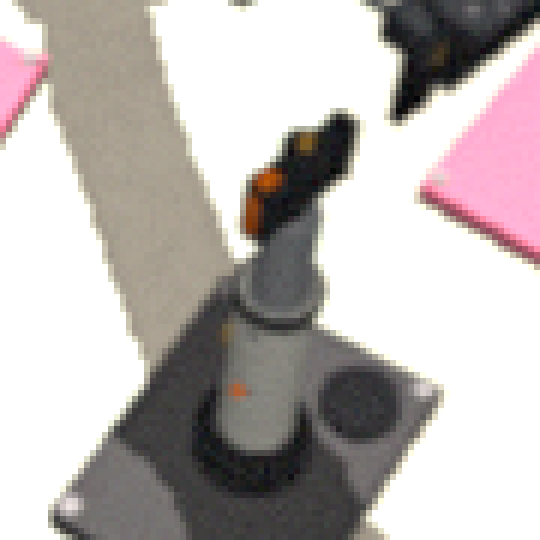

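The gripper is clear. The button stands out at crop (238,391), the column is upright, and the thumbscrew and lens cap haven't moved. I'm handing in.

```bash
python3 -c "
from rig import r;s=r.sense();print(s['time_s'],s['force']);print(r.sign_off())"
```

```text
30.1 [-0.48474395  0.20622226 -0.28312463]
the job is handed in; nothing more can be done
None
```

I gripped the bar lightly (8–12 N), turned the column about 55–60° clockwise and slid it up about 28 mm. The button entered the lower hole, and I felt for the hole's edges. Then I let go near the middle of the play and withdrew. I handed in at 30.1 s.

**Checks that agree:**
- The column was blocked upward (about 10 N at the wrist) and downward (about 2.7 N).
- Turning met resistance on both sides, about 0.18–0.24 N m.
- After letting go, about 57 mm² of orange showed. A recessed button could show at most about 22 mm².
- The button is about 98–101 mm above the stand's origin, within the 90–130 mm needed.
- The gripper touches nothing, and the lens cap and thumbscrew look unmoved in the last close-up. I did not look at the other bystanders again; the arm only passed above the table.

**Checks that disagree or are unclear:**
- The free play I felt was about 4 mm in height and 10–13° in turn. The nominal play is 3 mm and about 8°. I put the extra down to give in the pads and arm, but did not prove it.
- The turn test that should have shown the lock by stopping before tool yaw 152° did not stop there. The column turned on until resistance came at about 153–157°.
- The button's protrusion is therefore judged from the image area only, not measured directly.

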